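# Set the microplate shaker's speed dial by clicks and start it

### The job

With a fingertip, push the post on the shaker's blue speed dial round clockwise, click by click, to setting 5 (the fifth white tick after the red off dot), without letting it run on to 6. Then press the green start button all the way down and let go. Push gently, do not pinch the post, and leave the microplate, the bottle and the tip box where they are.

Things in the scene. Friction and masses are not known exactly. Their poses are not given: they have to be found in the camera images.
- shaker: White microplate shaker, fixed, 260 (x) by 240 (y) mm. Origin: centre of its underside on the bench; front is -x, z up; it may stand turned. Front half: flat dark deck 60 mm above the bench, dial axis at (-70, +45) mm, start button at (-70, -65) mm in this frame. From x = +5 to +125 mm a raised platform, top 84 mm, carries the microplate (highest point 97 mm).
- dial_axis (a point): Point on the dial's vertical axis at the top of its disc, 70 mm above the bench; it does not turn. The dial: blue disc 76 mm across, 8 mm thick, with an upright yellow post near its rim and a white line from near its centre to the rim through the post. On the deck around it, 47 mm from the axis: a red dot (setting 0, off), then white ticks for settings 1 to 8, clockwise.
- speed_dial (a joint): Dial angle in rad, 0 at the off stop, growing clockwise seen from above to 4.19 at setting 8. One click is 0.524 rad (30 deg): setting n is at n x 0.524, setting 5 at 2.618. The direction axis to post, counter-clockwise from the shaker's +x axis, is 120 deg minus this angle. Starts at a setting from 0 to 3, seldom resting half way between two.
- post_top (a point): Centre of the top of the dial's yellow finger post: round, 12 mm across, 22 mm tall above the disc (top 92 mm above the bench), 29 mm from the axis; moves with the dial. Pushing it takes up to about 6 N until half way between two settings; a little beyond that the dial snaps ahead to the next setting by itself and stays.
- start_button (a joint): Travel of the green start button in m: 0 released, 0.006 fully down. A spring returns it; fully down takes 5 N.
- start_button_top (a point): Centre of the top face of the round green start button, 32 mm across, which is pressed straight down. Moves with the button.
- microplate: Loose pale microplate, 85 by 128 by 13 mm, on the shaker's platform within low lips. Origin: centre of its underside. Leave it.
- reagent: Loose amber bottle with a white cap, 56 mm across, 125 mm tall, standing beside the shaker. Origin: centre of its underside. Leave it.
- tip_box: Loose green pipette-tip box with a pale lid, 77 by 102 by 65 mm, beside the shaker on the other side. Origin: centre of its underside. Leave it.

How it is judged:
On the way, in this order (a step that is already met when the one before it is completed fails the run):
1. the dial stands at setting 5 (value of joint speed_dial between 2.488 and 2.748 rad and value of joint start_button below 0.002 m), for 0.3 s.
2. the start button is pressed down with the dial at 5 (value of joint speed_dial between 2.488 and 2.748 rad and value of joint start_button above 0.0045 m), for 0.05 s.
At the end, for the whole second after the job is handed in: The dial rests at setting 5 (within 0.13 rad), the start button has been pressed and is up again, and the microplate, bottle and tip box are within 12 mm of where they stood (value of joint speed_dial between 2.488 and 2.748 rad and value of joint start_button below 0.0015 m and velocity of joint speed_dial below 0.05 rad/s and distance of each of microplate, reagent, tip_box from where it was at the start of the episode below 0.012 m); the robot touches nothing.
It fails at once if the dial ran past setting 5 towards 6 (value of joint speed_dial above 2.93216 rad).
It fails at once if the start button was pressed while the dial was not at 5 (value of joint start_button above 0.003 m and not (value of joint speed_dial between 2.488 and 2.748 rad)).
It fails at once if the dial was pushed or squeezed with more than 20 N (contact force between the fingers and speed_dial above 20 N).
It fails at once if the start button was pushed with more than 30 N (contact force between the fingers and start_button above 30 N).
It fails at once if the microplate, bottle or tip box was shifted or tipped (distance of any of microplate, reagent, tip_box from where it was at the start of the episode above 0.012 m or angle between any of microplate, reagent, tip_box's own z axis and vertical above 0.2 rad).
It also fails if it takes over 64 s, if anything falls off the work surface, if the arm or the gripper's body presses on something with over 40 N, if the wrist force passes 120 N, or if a joint passes its speed limit or range.

### The arm

A 7-joint arm with a two-finger parallel gripper is mounted at the origin on the work surface. World frame = base frame: x ahead of the robot, y to its left, z up, the work surface at z = 0. Lengths are in m, angles in rad, forces in N, time in s.
With the tool pointing down it reaches from about 0.425 to 0.925 m from the base axis. Payload 6.8 kg.
Tool frame: the origin (TCP) lies on the mounting face of the last link; the fingertips stand 173 mm ahead of it and the grasp point (between the pads) lies 155 mm ahead of it; z points along the fingers, y is the line along which they close (so a half turn about z gives the same grasp; the last joint's range is limited). The gripper opens to 85 mm and grips with 20 to 120 N. Pads are 22 mm wide; open, the fingers measure 114 mm over their backs; the gripper's body (76 mm by 85 mm) begins 54 mm behind the grasp point. The pads swing forward as they close: fully open they stand 13 mm farther back than shut.
Start: joints at [-0.108, 0.477, 0.022, 1.555, -0.011, 1.109, -0.083], TCP at [0.675, 0, 0.405] pointing down, gripper open.
Joint ranges: [-2.96, 2.96], [-0.34, 2.1], [-1.41, 1.46], [0.24, 2.44], [-1.37, 4.51], [0.17, 1.92], [-2.96, 2.96]. Speed limits (rad/s): [2.39, 2.39, 3.14, 3.14, 3.14, 3.14, 3.14].

### API

Orientations are given as a rotation vector (axis times angle).
In Python, from bench import r gives the robot as it stands.
- The arm moves only by the tool carry_out, never from a script. Its argument "moves" is a list of rows, each a list of 5 numbers: the shift along the tool's x, y, z in m, then the turn about the tool's z in rad, then the finger opening in m, from 0 to 0.0854. In form: [[dx, dy, dz, roll, claw], ...]. A call has exactly 8 rows; each row is the pose to reach, as a shift and turn from the pose commanded when the call began, along the tool's axes at that moment; what a row does not reach only later rows make up. A row lasts 1/10 s, in which the tool goes at most 50 mm and 8.59 degrees, less where a joint would pass 70% of its speed; a pose out of reach is approached as far as the arm can. A call with a gripper value outside its range is refused whole. The fingers move at their own pace and stop on an object; "force" is the grip in N (left out, the last holds). Time passes only in rows, so rows that repeat a pose let the fingers close, or fill a call up. It gives the time, the measured TCP pose, the force, the opening and the grip force at its end, in the units of the state.
- r.get_obs(): the state, without advancing time (a new reading comes with each control period).
- r.grab_frame(name): name is "scene" or "side" or "wrist"; returns the picture (420x560x3 uint8, red, green, blue); there is no depth.
- r.calibration(name): a dict with "fx", "fy", "cx", "cy" (pixels), "rvec" (rotation vector, rad) and "tvec" (3), from world to camera coordinates, as OpenCV has them. Camera axes: x right, y down, z forward; pixel columns grow to the right and rows downward; lengths in m; the calibration is good to about 2 mm. A picture is of the moment at which its call begins: read the wrist's pose just before it. calibration takes no time and is no camera call; for the wrist camera it gives the pose at the moment of the call.
- r.hand_in(): hands the job in; it is judged then, once.
The state is a dict: "clock": time; "joints": joint angles; "qvel": joint speeds; "tau": joint torques, N m; "tcp_pos": TCP position; "orientation": TCP orientation; "contact_force": force on the tool from outside, world axes, zero at the start; "moment": the same for the moment, N m; "grip_width": finger opening in m; "gripper_force": force on a finger pad.
Only numpy, scipy, OpenCV 4.12 (cv2) and the standard library are available. Lean on these libraries where they do the work, as an engineer would, in place of code of your own. Each camera call takes 0.05 s, during which the arm holds its last target. There are 200 camera calls.

## Working session

There is one attempt and no reset: what is moved stays moved. The work goes in short steps, Python scripts to look and compute and a tool call to move; the robot and the scene stay as the last step left them, time stands still between calls to the robot, and variables do not carry over. Pictures are saved under pics/ and viewed, at most 10 in all, crops included, and the job is handed in when it is done.

Besides the shell and the picture viewer there is one more tool, called after "Emit:" as name(argument=value, ...), one argument or row to a line, values as JSON. carry_out: Moves the arm, as the interface text tells. Its arguments: {"type":"object","properties":{"moves":{"type":"array","items":{"type":"array","items":{"type":"number"}}},"force":{"type":"number"}},"required":["moves"]}

```bash
mkdir -p pics; python3 - <<'E'
from bench import r
import cv2,numpy as np
o=r.get_obs();print({k:np.round(v,3) for k,v in o.items()})
ims=[]
for n in("scene","side","wrist"):
    c=r.calibration(n);print(n,c)
    im=r.grab_frame(n)[:,:,::-1];cv2.imwrite(f'pics/{n}0.png',im)
E
```

```text
{'clock': np.float64(0.0), 'joints': array([-0.108,  0.478,  0.022,  1.556, -0.011,  1.109, -0.083]), 'qvel': array([-0.001, -0.   ,  0.002,  0.   , -0.   , -0.   , -0.001]), 'tau': array([-1.0000e-03, -5.9644e+01,  1.6080e+00, -2.8119e+01,  1.2000e-02,
        9.0000e-03,  0.0000e+00]), 'tcp_pos': array([0.675, 0.   , 0.404]), 'orientation': array([-2.221e+00, -2.221e+00,  2.000e-03]), 'contact_force': array([-0.248,  0.109,  0.371]), 'moment': array([-0.027, -0.009, -0.041]), 'gripper_force': np.float64(0.0), 'grip_width': np.float64(0.085)}
scene {'fx': 389.3344643103941, 'fy': 389.3344643103941, 'cx': 278.9175550140393, 'cy': 206.22416474493912, 'rvec': array([ 2.20286233,  0.97549077, -0.41343693]), 'tvec': array([-0.4526079 , -0.21874163,  1.20284549])}
side {'fx': 545.2174051149719, 'fy': 545.2174051149719, 'cx': 280.46726352583454, 'cy': 206.1793813261406, 'rvec': array([ 2.29235737, -0.74156546,  0.27390905]), 'tvec': array([-0.43647344,  0.35325289,  0.92214488])}
wrist {'fx': 305.7200916225147, 'fy': 305.7200916225147, 'cx': 279.9052020709503, 'cy': 210.80444579717107, 'rvec': array([-2.84959555e+00, -1.29590064e-05,  2.20431607e-03]), 'tvec': array([-0.6754253 , -0.03555772,  0.3792628 ])}
```

View pics/scene0.png

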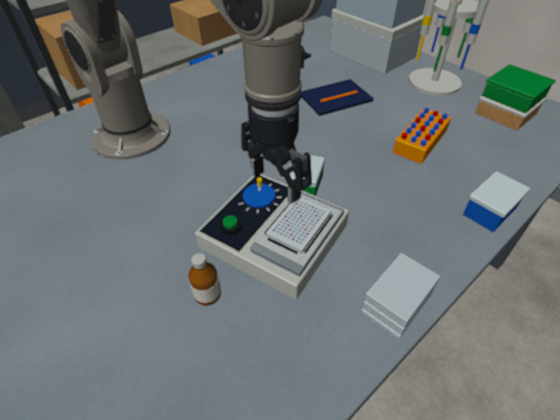

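View pics/wrist0.png

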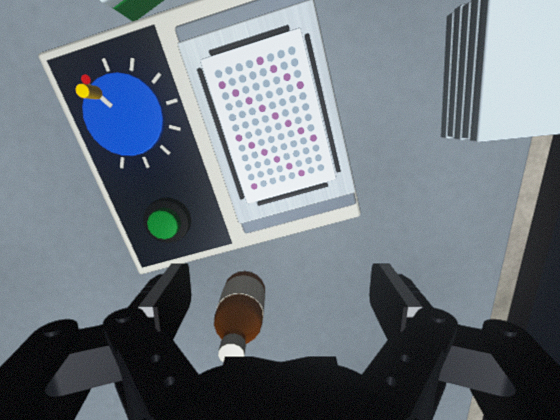

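The wrist view shows the dial at about (122,113), the red dot at (86,79), ticks running clockwise from (107,64) to (122,163), the post top at about (82,90), near setting 0, and the button at (163,223). The bottle is at (240,310) and the tip box at the top edge.

```bash
cat >h.py <<'E'
from bench import r
import cv2,numpy as np
def back(c,uv,z):
    R=cv2.Rodrigues(c['rvec'])[0];C=-R.T@c['tvec']
    d=R.T@np.array([(uv[0]-c['cx'])/c['fx'],(uv[1]-c['cy'])/c['fy'],1]);return C+d*(z-C[2])/d[2]
def proj(c,P): return cv2.projectPoints(np.array(P,float).reshape(-1,3),c['rvec'],c['tvec'],np.array([[c['fx'],0,c['cx']],[0,c['fy'],c['cy']],[0,0,1]]),None)[0][:,0]
def blob(im,lo,hi):
    m=cv2.inRange(cv2.cvtColor(im,cv2.COLOR_BGR2HSV),lo,hi);n,l,s,ce=cv2.connectedComponentsWithStats(m)
    return [(s[i,4],np.round(ce[i],1),l==i) for i in np.argsort(-s[1:,4])+1]
E
python3 - <<'E'
from h import *
c=r.calibration("wrist");im=cv2.imread('pics/wrist0.png')
px=[(86,79),(107,64),(131,63),(155,75),(172,102),(175,127),(168,149),(145,161),(122,163)]
P=np.array([back(c,p,.06)[:2] for p in px])
a=np.radians(120-30*np.arange(9));M=np.c_[np.cos(a),np.sin(a)]*.047
A,Bm=P-P.mean(0),M-M.mean(0);U,S,V=np.linalg.svd(Bm.T@A);R=(U@V).T
t=P.mean(0)-R@M.mean(0);th=np.degrees(np.arctan2(R[1,0],R[0,0]))
print('axis',t,'yaw',th,'res mm',np.round(1e3*(P-(M@R.T+t)),1).tolist())
R2=R
print('button pred',t+R2@[0,-.11])
for nm,lo,hi,z in(('blue',(100,150,80),(125,255,255),.07),('green',(50,100,60),(80,255,255),.075),('yellow',(20,150,120),(35,255,255),.088)):
    for b in blob(im,lo,hi)[:2]: print(nm,b[0],b[1],back(c,b[1],z))
p=back(c,(82,90),.092)[:2]; d=R2.T@(p-t);print('post',p,'rad',np.hypot(*d),'dial ang',120-np.degrees(np.arctan2(d[1],d[0])))
x=im[40:260,30:260];cv2.imwrite('pics/crop.png',cv2.resize(x,None,fx=2.6,fy=2.6,interpolation=cv2.INTER_CUBIC))
E
```

```text
axis [0.5264045  0.07873467] yaw 16.35238541359614 res mm [[-0.1, -0.0], [1.1, 0.3], [-0.7, 0.5], [-0.9, 1.9], [0.1, -1.3], [0.1, -0.3], [2.6, -0.3], [-1.4, 0.3], [-0.8, -1.1]]
button pred [ 0.55737435 -0.02681564]
blue 5074 [124. 115.] [0.52834414 0.07855529 0.07      ]
green 712 [162.1 224.5] [ 0.55423571 -0.02921361  0.075     ]
green 596 [135.4   7.5] [0.55324054 0.16542801 0.075     ]
yellow 195 [84.  91.5] [0.50516158 0.09787259 0.088     ]
post [0.50607035 0.09875287] rad 0.02853429026382823 dial ang 0.9037960770151727
```

View pics/crop.png

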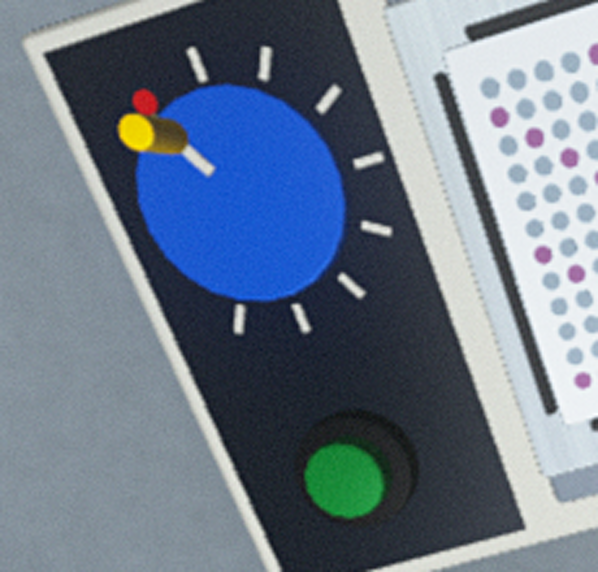

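View pics/side0.png

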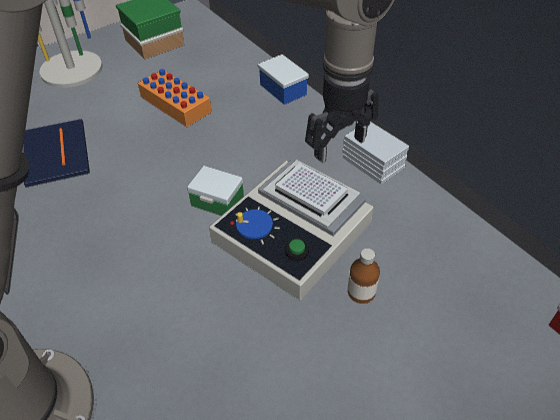

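Emit:
carry_out(
  moves=[
    [0.011, -0.024, 0, -0.14, 0],
    [0.022, -0.048, 0, -0.28, 0],
    [0.033, -0.072, 0, -0.42, 0],
    [0.044, -0.096, 0, -0.56, 0],
    [0.055, -0.12, 0, -0.7, 0],
    [0.066, -0.144, 0, -0.84, 0],
    [0.083, -0.178, 0, -0.98, 0],
    [0.083, -0.184, 0, -1.12, 0],
  ],
  force=20,
)

```text
clock: 0.95
tcp_pos: [0.4878, 0.0852, 0.4044]
orientation: [-0.687, -3.063, 0.001]
contact_force: [0.3, -0.1, 0.4]
grip_width: 0.0001
gripper_force: 0.0
```

Emit:
carry_out(
  moves=[
    [0, 0, 0, -0.14, 0],
    [0, 0, 0, -0.28, 0],
    [0, 0, 0, -0.42, 0],
    [0, 0, 0, -0.56, 0],
    [0, 0, 0, -0.7, 0],
    [0, 0, 0, -0.84, 0],
    [0, 0, 0, -0.98, 0],
    [0, 0, 0, -1.12, 0],
  ],
)

```text
clock: 1.75
tcp_pos: [0.4909, 0.0829, 0.4045]
orientation: [1.04, -2.964, -0.0]
contact_force: [-0.2, -0.1, -0.4]
grip_width: -0.0001
gripper_force: 0.0
```

Emit:
carry_out(
  moves=[
    [0, 0, 0, -0.07, 0],
    [0, 0, 0, -0.141, 0],
    [0, 0, 0, -0.141, 0],
    [0, 0, 0, -0.141, 0],
    [0, 0, 0, -0.141, 0],
    [0, 0, 0, -0.141, 0],
    [0, 0, 0, -0.141, 0],
    [0, 0, 0, -0.141, 0],
  ],
)

```text
clock: 2.55
tcp_pos: [0.491, 0.083, 0.4047]
orientation: [-1.238, 2.887, 0.0]
contact_force: [0.3, 0.3, -0.2]
grip_width: 0.0003
gripper_force: 0.0
```

```bash
cat >>h.py <<'E'
from scipy.spatial.transform import Rotation as Ro
A=np.array([.527,.0787]);A0=136.4
def F(th,off):  # desired finger centre xy and world angle of tool -x
    a=np.radians(A0-th);tau=np.array([np.sin(a),-np.cos(a)])
    return A+.029*np.array([np.cos(a),np.sin(a)])-off*tau, A0-th-90
def state():
    o=r.get_obs();R=Ro.from_rotvec(o['orientation']).as_matrix()
    ya=np.degrees(np.arctan2(-R[1,0],-R[0,0]))
    print('t',round(o['clock'],2),'tcp',np.round(o['tcp_pos'],4),'-x ang',round(ya,1),'tilt z',np.round(R[:,2],3),'f',np.round(o['contact_force'],2),'grip',round(o['grip_width'],4),'j7',round(o['joints'][6],2));return o,R,ya
E
python3 - <<'E'
from h import *
o,R,ya=state();f,w=F(0,.022);print(f,w,'tool shift',R.T@np.r_[f-o['tcp_pos'][:2],0])
c=r.calibration('wrist');im=r.grab_frame('wrist')[:,:,::-1];cv2.imwrite('pics/w1.png',im)
cv2.imwrite('pics/s1.png',cv2.resize(r.grab_frame('side')[110:320,180:460,::-1],None,fx=2.5,fy=2.5))
E
```

```text
t 2.55 tcp [0.491  0.083  0.4047] -x ang 46.4 tilt z [ 0.  0. -1.] f [ 0.33  0.33 -0.19] grip 0.0003 j7 1.99
[0.49082739 0.08276719] 46.400000000000006 tool shift [ 3.18400809e-04 -6.15915573e-05 -1.86868123e-08]
```

View pics/w1.png

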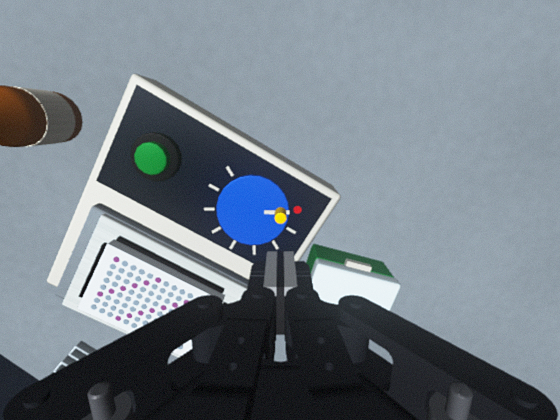

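The wrist view shows the post top at (281,217), on the line to the red dot at (298,210). The dial centre is at about (252,210), the button at (150,158) and the closed tips at (280,265). I'll check these points against the model.

```bash
python3 - <<'E'
from h import *
c=r.calibration('wrist');im=cv2.imread('pics/w1.png')
p0=F(0,0)[0]
b=A+np.array([np.sin(np.radians(16.4)),-np.cos(np.radians(16.4))])*.11
print('button',b)
print('pred axis,post,red,btn.075,.08,.085', np.round(proj(c,[[*A,.07],[*p0,.092],[*(A+(p0-A)*47/29),.06],[*b,.075],[*b,.08],[*b,.085]]),1).tolist())
print('pred tip',proj(c,[[.491,.083,.2317]]))
for nm,lo,hi in(('blue',(100,150,80),(125,255,255)),('green',(50,100,60),(80,255,255)),('yellow',(22,150,150),(35,255,255)),('red',(170,120,80),(180,255,255))):
    for q in blob(im,lo,hi)[:2]:
        print(nm,q[0],q[1])
        if nm=='blue': 
            ct=cv2.findContours(q[2].astype('uint8'),0,1)[0][0];e=cv2.fitEllipse(cv2.convexHull(ct));print(e, back(c,e[0],.07));break
        if nm=='green':print([back(c,q[1],z)[:2].round(4) for z in(.075,.08,.085)])
print('post',back(c,(281,217),.092))
E
```

```text
button [ 0.55805756 -0.02682454]
pred axis,post,red,btn.075,.08,.085 [[251.7, 212.4], [279.7, 219.0], [296.5, 209.6], [151.6, 159.6], [149.5, 160.3], [147.3, 161.0]]
pred tip [[279.48321416 264.33377457]]
blue 3844 [250.5 209.2]
((252.16690063476562, 209.63140869140625), (70.80782318115234, 73.59122467041016), 109.0672378540039) [0.52459256 0.07691933 0.07      ]
green 882 [150.2 157.8]
[array([ 0.5577, -0.0289]), array([ 0.5557, -0.0279]), array([ 0.5538, -0.0269])]
green 816 [342.5 258.7]
[array([0.492 , 0.1814]), array([0.4912, 0.1789]), array([0.4904, 0.1764])]
yellow 125 [279.6 215.9]
red 59 [297.  209.5]
post [0.50366658 0.09810597 0.092     ]
```

Emit:
carry_out(
  moves=[
    [0.002, 0, 0.03, 0, 0],
    [0.002, 0, 0.06, 0, 0],
    [0.002, 0, 0.09, 0, 0],
    [0.002, 0, 0.115, 0, 0],
    [0.002, 0, 0.135, 0, 0],
    [0.002, 0, 0.147, 0, 0],
    [0.002, 0, 0.153, 0, 0],
    [0.002, 0, 0.153, 0, 0],
  ],
)

```text
clock: 3.45
tcp_pos: [0.4897, 0.0816, 0.2515]
orientation: [1.238, -2.887, -0.0]
contact_force: [-0.1, -0.2, 0.1]
grip_width: 0.0002
gripper_force: 0.0
```

```bash
sed -i 's/^A=.*;A0/A=np.array([.526,.078]);A0/' h.py; cat >>h.py <<'E'
def rows(th0,th1,n=8,off=.017):
    o,R,ya=state()
    for th in np.linspace(th0,th1,n+1)[1:]:
        f,w=F(th,off);s=R.T@np.r_[f-o['tcp_pos'][:2],0];print([round(float(s[0]),4),round(float(s[1]),4),0,round(float(np.radians((ya-w+180)%360-180)),3),0])
E
python3 - <<'E'
from h import *
rows(-10,20)
cv2.imwrite('pics/s2.png',cv2.resize(r.grab_frame('side')[150:300,180:380,::-1],None,fx=3.5,fy=3.5))
E
```

```text
t 3.45 tcp [0.4897 0.0816 0.2515] -x ang 46.4 tilt z [-0.001 -0.    -1.   ] f [-0.09 -0.2   0.1 ] grip 0.0002 j7 1.87
[-0.0024, -0.0018, 0, -0.109, 0]
[-0.0042, -0.0005, 0, -0.043, 0]
[-0.0061, 0.0006, 0, 0.022, 0]
[-0.008, 0.0016, 0, 0.088, 0]
[-0.0101, 0.0025, 0, 0.153, 0]
[-0.0121, 0.0032, 0, 0.219, 0]
[-0.0142, 0.0038, 0, 0.284, 0]
[-0.0164, 0.0043, 0, 0.349, 0]
```

View pics/s2.png

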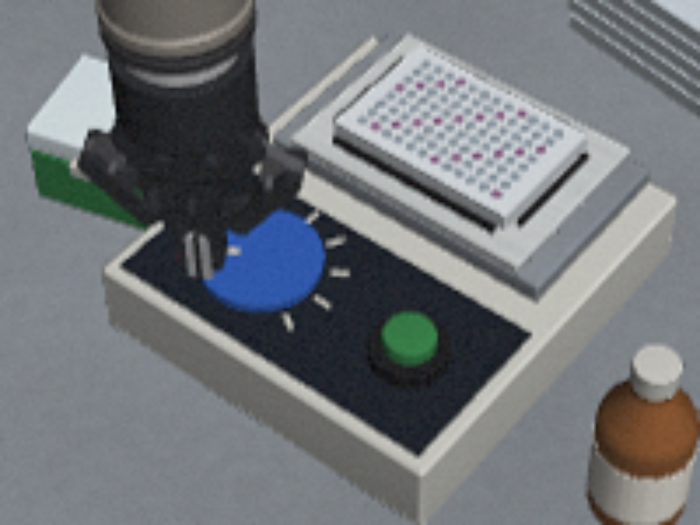

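The tips are low, just on the robot side of the post, and touch nothing. I'll push the first click gently.

Emit:
carry_out(
  moves=[
    [-0.004, 0, 0, 0, 0],
    [-0.006, 0.0005, 0, 0.03, 0],
    [-0.008, 0.0015, 0, 0.09, 0],
    [-0.01, 0.0025, 0, 0.15, 0],
    [-0.012, 0.003, 0, 0.22, 0],
    [-0.014, 0.004, 0, 0.28, 0],
    [-0.0165, 0.0043, 0, 0.35, 0],
    [-0.0165, 0.0043, 0, 0.35, 0],
  ],
)

```text
clock: 4.3
tcp_pos: [0.4985, 0.0972, 0.2524]
orientation: [-0.714, 3.057, 0.0]
contact_force: [-0.5, 0.2, 0.0]
grip_width: -0.0002
gripper_force: 0.0
```

```bash
python3 - <<'E'
from h import *
rows(20,52)
c=r.calibration('side');im=np.ascontiguousarray(r.grab_frame('side')[:,:,::-1]);
for n in range(6):
    p=proj(c,[[*F(30*n,0)[0],.092]])[0];print(n,p.round(1))
for q in blob(im[180:280,180:350],(20,120,90),(35,255,255))[:3]:print(q[0],q[1]+180)
cs=r.calibration('scene');ims=r.grab_frame('scene')[:,:,::-1]
for n in range(6): print(n,proj(cs,[[*F(30*n,0)[0],.085]])[0].round(1))
for q in blob(ims[160:240,230:330],(20,120,90),(35,255,255))[:3]:print(q[0],q[1]+[230,160])
E
```

```text
t 4.3 tcp [0.4985 0.0972 0.2524] -x ang 26.3 tilt z [ 0.002  0.001 -1.   ] f [-0.49  0.2   0.  ] grip -0.0002 j7 1.54
[-0.0012, 0.0006, 0, 0.068, 0]
[-0.0033, 0.0016, 0, 0.138, 0]
[-0.0055, 0.0024, 0, 0.208, 0]
[-0.0078, 0.0031, 0, 0.278, 0]
[-0.0101, 0.0036, 0, 0.347, 0]
[-0.0124, 0.004, 0, 0.417, 0]
[-0.0147, 0.0041, 0, 0.487, 0]
[-0.0171, 0.0042, 0, 0.557, 0]
0 [239.1 213.1]
1 [242.4 208.1]
2 [248.4 204.8]
3 [255.7 204.1]
4 [262.3 206.2]
5 [266.6 210.4]
7 [244.7 214.7]
0 [260.6 181. ]
1 [266.6 182.2]
2 [270.9 185.3]
3 [272.3 189.6]
4 [270.4 193.9]
5 [265.5 197.1]
40 [264.9 182. ]
```

The post is at about setting 1 (scene 265,182). The same arc repeats for each click.

Emit:
carry_out(
  moves=[
    [-0.0026, 0.0014, 0, 0.087, 0],
    [-0.0053, 0.0025, 0, 0.175, 0],
    [-0.0081, 0.0034, 0, 0.262, 0],
    [-0.0109, 0.0041, 0, 0.349, 0],
    [-0.0138, 0.0045, 0, 0.436, 0],
    [-0.0168, 0.0046, 0, 0.524, 0],
    [-0.0168, 0.0046, 0, 0.524, 0],
    [-0.0168, 0.0046, 0, 0.524, 0],
  ],
)

```text
clock: 5.2
tcp_pos: [0.5109, 0.108, 0.2518]
orientation: [0.096, 3.14, -0.0]
contact_force: [-1.3, -0.8, -0.7]
grip_width: -0.0
gripper_force: 0.0
```

```bash
cat >chk.py <<'E'
from h import *
import sys
o,R,ya=state();t=float(sys.argv[1]);f,w=F(t,.017);print('err vs plan',1e3*(R.T@np.r_[f-o['tcp_pos'][:2],0]),ya-w)
cs=r.calibration('scene');ims=r.grab_frame('scene')[:,:,::-1];cv2.imwrite(f'pics/sc{t:.0f}.png',ims)
print([proj(cs,[[*F(30*n,0)[0],.085]])[0].round(1).tolist() for n in range(7)])
for q in blob(ims[160:240,230:330],(20,120,90),(35,255,255))[:2]:print(q[0],q[1]+[230,160])
E
python3 chk.py 50
```

```text
t 5.2 tcp [0.5109 0.108  0.2518] -x ang -3.5 tilt z [ 0. -0. -1.] f [-1.26 -0.76 -0.66] grip -0.0 j7 1.09
err vs plan [ 6.34290327e-03 -3.66919626e-02  5.56013957e-08] 0.1137385070945447
[[260.6, 181.0], [266.6, 182.2], [270.9, 185.3], [272.3, 189.6], [270.4, 193.9], [265.5, 197.1], [259.0, 198.2]]
41 [269.4 185. ]
```

By hand, the TCP matches the plan for 50° (.5108, .108), so the printed error is an artefact I'll check. The post is at setting 2.

Emit:
carry_out(
  moves=[
    [-0.0026, 0.0014, 0, 0.087, 0],
    [-0.0053, 0.0025, 0, 0.175, 0],
    [-0.0081, 0.0034, 0, 0.262, 0],
    [-0.0109, 0.0041, 0, 0.349, 0],
    [-0.0138, 0.0045, 0, 0.436, 0],
    [-0.0168, 0.0046, 0, 0.524, 0],
    [-0.0168, 0.0046, 0, 0.524, 0],
    [-0.0168, 0.0046, 0, 0.524, 0],
  ],
)

```text
clock: 6.05
tcp_pos: [0.5278, 0.1115, 0.2517]
orientation: [-0.905, -3.008, 0.0]
contact_force: [0.2, 0.4, 0.3]
grip_width: 0.0
gripper_force: 0.0
```

```bash
python3 chk.py 80; python3 -c "
from h import *
print(A,A0,F(80,.017))"; grep -n "A0" h.py
```

```text
t 6.05 tcp [0.5278 0.1115 0.2517] -x ang -33.5 tilt z [-0. -0. -1.] f [0.22 0.36 0.3 ] grip 0.0 j7 0.65
err vs plan [-1.57989907e-02  8.82083644e-02 -1.30850374e-05] 0.10457483521101096
[[260.6, 181.0], [266.6, 182.2], [270.9, 185.3], [272.3, 189.6], [270.4, 193.9], [265.5, 197.1], [259.0, 198.2]]
38 [270.7 189.5]
[0.526 0.078] 136.4 (array([0.52788869, 0.11156237]), -33.599999999999994)
11:A=np.array([.526,.078]);A0=136.4
13:    a=np.radians(A0-th);tau=np.array([np.sin(a),-np.cos(a)])
14:    return A+.029*np.array([np.cos(a),np.sin(a)])-off*tau, A0-th-90
```

The printed error was already in mm, so tracking is accurate to under 0.1 mm. The post is at setting 3. Next is click 4.

Emit:
carry_out(
  moves=[
    [-0.0026, 0.0014, 0, 0.087, 0],
    [-0.0053, 0.0025, 0, 0.175, 0],
    [-0.0081, 0.0034, 0, 0.262, 0],
    [-0.0109, 0.0041, 0, 0.349, 0],
    [-0.0138, 0.0045, 0, 0.436, 0],
    [-0.0168, 0.0046, 0, 0.524, 0],
    [-0.0168, 0.0046, 0, 0.524, 0],
    [-0.0168, 0.0046, 0, 0.524, 0],
  ],
)

```text
clock: 6.9
tcp_pos: [0.5444, 0.106, 0.2517]
orientation: [-1.653, -2.671, 0.0]
contact_force: [1.1, 0.1, -0.6]
grip_width: -0.0002
gripper_force: 0.0
```

```bash
python3 chk.py 110
```

```text
t 6.9 tcp [0.5444 0.106  0.2517] -x ang -63.5 tilt z [-0. -0. -1.] f [ 1.07  0.1  -0.59] grip -0.0002 j7 0.24
err vs plan [ 4.03742025e-02  8.36905284e-02 -8.98711670e-06] 0.08709879258461228
[[260.6, 181.0], [266.6, 182.2], [270.9, 185.3], [272.3, 189.6], [270.4, 193.9], [265.5, 197.1], [259.0, 198.2]]
33 [268.6 194.4]
```

The post is at setting 4 (268.6,194.4). Now the last click, with the same arc and no further.

Emit:
carry_out(
  moves=[
    [-0.0026, 0.0014, 0, 0.087, 0],
    [-0.0053, 0.0025, 0, 0.175, 0],
    [-0.0081, 0.0034, 0, 0.262, 0],
    [-0.0109, 0.0041, 0, 0.349, 0],
    [-0.0138, 0.0045, 0, 0.436, 0],
    [-0.0168, 0.0046, 0, 0.524, 0],
    [-0.0168, 0.0046, 0, 0.524, 0],
    [-0.0168, 0.0046, 0, 0.524, 0],
  ],
)

```text
clock: 7.75
tcp_pos: [0.5559, 0.0931, 0.2516]
orientation: [-2.289, -2.152, 0.0]
contact_force: [-0.6, 0.7, 0.5]
grip_width: 0.0001
gripper_force: 0.0
```

```bash
python3 chk.py 140
```

```text
t 7.75 tcp [0.5559 0.0931 0.2516] -x ang -93.5 tilt z [-0. -0. -1.] f [-0.55  0.71  0.45] grip 0.0001 j7 -0.17
err vs plan [ 6.27162140e-02  9.70528252e-02 -3.58538563e-05] 0.07026814103281254
[[260.6, 181.0], [266.6, 182.2], [270.9, 185.3], [272.3, 189.6], [270.4, 193.9], [265.5, 197.1], [259.0, 198.2]]
29 [266.2 196.2]
```

Emit:
carry_out(
  moves=[
    [0.004, 0, 0, 0, 0],
    [0.006, 0, 0, 0, 0],
    [0.006, 0, -0.02, 0, 0],
    [0.006, 0, -0.04, 0, 0],
    [0.006, 0, -0.06, 0, 0],
    [0.006, 0, -0.08, 0, 0],
    [0.006, 0, -0.1, 0, 0],
    [0.006, 0, -0.1, 0, 0],
  ],
)

```text
clock: 8.6
tcp_pos: [0.5574, 0.0994, 0.3543]
orientation: [2.29, 2.148, 0.007]
contact_force: [0.6, -0.3, 0.1]
grip_width: 0.0001
gripper_force: 0.0
```

Emit:
carry_out(
  moves=[
    [-0.02, 0.002, 0, 0, 0],
    [-0.04, 0.004, 0, 0, 0],
    [-0.06, 0.006, 0, 0, 0],
    [-0.08, 0.008, 0, 0, 0],
    [-0.1, 0.008, 0, 0, 0],
    [-0.1265, 0.008, 0, 0, 0],
    [-0.1265, 0.008, 0, 0, 0],
    [-0.1265, 0.008, 0, 0, 0],
  ],
)

```text
clock: 9.4
tcp_pos: [0.556, -0.0279, 0.3509]
orientation: [-2.293, -2.147, 0.001]
contact_force: [-0.9, 0.5, -0.2]
grip_width: 0.0
gripper_force: 0.0
```

```bash
python3 chk.py 150; python3 - <<'E'
from h import *
c=r.calibration('wrist');im=r.grab_frame('wrist')[:,:,::-1];cv2.imwrite('pics/w2.png',im)
for n in (4,5,6):print(n,proj(c,[[*F(30*n,0)[0],.092]])[0].round(1))
print('axis',proj(c,[[*A,.07]]))
for z in(.075,.08,.085):print(z,proj(c,[[.5565,-.0277,z]])[0])
for q in blob(im,(22,150,150),(35,255,255))[:1]:print('y',q[1],back(c,q[1],.092))
E
```

```text
t 9.4 tcp [ 0.556  -0.0279  0.3509] -x ang -93.8 tilt z [-0.001  0.    -1.   ] f [-0.91  0.54 -0.24] grip 0.0 j7 0.01
err vs plan [ 1.15518359e+02 -5.39269471e+00  1.69209835e-03] 9.824279757849965
[[260.6, 181.0], [266.6, 182.2], [270.9, 185.3], [272.3, 189.6], [270.4, 193.9], [265.5, 197.1], [259.0, 198.2]]
27 [266.1 196.3]
4 [264.3  61. ]
5 [266.6  84.7]
6 [257.9 105.5]
axis [[229.95828602  80.76370562]]
0.075 [279.28263118 213.49386542]
0.08 [279.2660535  215.29301723]
0.085 [279.24883177 217.16206558]
y [267.4  75.7] [0.55519178 0.07688639 0.092     ]
```

View pics/w2.png

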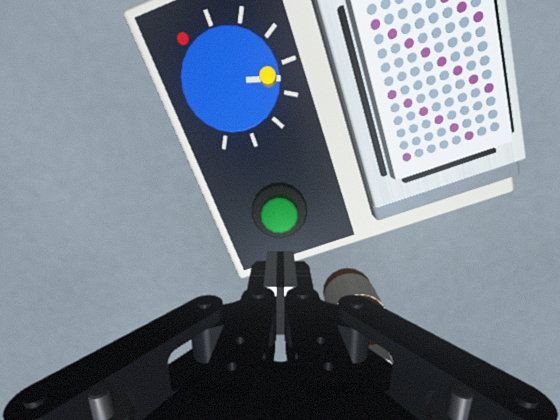

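The picture shows the post at (267,76), with the line tip at (280,78) between tick 4 (289,60) and tick 5 (292,94). The dial is resting half way at about 4.55, not at 5. The button, at (280,215), is untouched. I'll go back and push a little further.

Emit:
carry_out(
  moves=[
    [0.02, -0.002, 0, 0, 0],
    [0.04, -0.004, 0, 0, 0],
    [0.06, -0.006, 0, 0, 0],
    [0.085, -0.008, 0, 0, 0],
    [0.11, -0.008, 0, 0, 0],
    [0.1265, -0.008, 0, 0, 0],
    [0.1265, -0.008, 0, 0, 0],
    [0.1265, -0.008, 0, 0, 0],
  ],
)

```text
clock: 10.3
tcp_pos: [0.5564, 0.0988, 0.3515]
orientation: [2.291, 2.149, -0.001]
contact_force: [0.0, -0.5, 0.4]
grip_width: 0.0005
gripper_force: 0.0
```

Emit:
carry_out(
  moves=[
    [0, 0, 0.02, 0, 0],
    [0, 0, 0.04, 0, 0],
    [0, 0, 0.06, 0, 0],
    [0, 0, 0.08, 0, 0],
    [0, 0, 0.094, 0, 0],
    [0, 0, 0.1, 0, 0],
    [0, 0, 0.1, 0, 0],
    [-0.003, 0, 0.1, 0, 0],
  ],
)

```text
clock: 11.1
tcp_pos: [0.5567, 0.0961, 0.2524]
orientation: [2.292, 2.148, 0.002]
contact_force: [-0.1, 0.3, -0.5]
grip_width: 0.0001
gripper_force: 0.0
```

```bash
python3 chk.py 140; python3 -c "
from h import *
rows(140,148)"
```

```text
t 11.1 tcp [0.5567 0.0961 0.2524] -x ang -93.7 tilt z [ 0.001  0.    -1.   ] f [-0.08  0.28 -0.49] grip 0.0001 j7 -0.17
err vs plan [-2.99429213e+00 -4.76750210e-01 -1.94580838e-03] -0.1126774653338174
[[260.6, 181.0], [266.6, 182.2], [270.9, 185.3], [272.3, 189.6], [270.4, 193.9], [265.5, 197.1], [259.0, 198.2]]
28 [266.1 196.2]
t 11.15 tcp [0.5567 0.0953 0.2525] -x ang -93.8 tilt z [ 0.001 -0.    -1.   ] f [-0.    0.59  0.06] grip -0.0001 j7 -0.17
[-0.0027, -0.0002, 0, 0.015, 0]
[-0.0032, 0.0001, 0, 0.032, 0]
[-0.0037, 0.0003, 0, 0.05, 0]
[-0.0043, 0.0006, 0, 0.067, 0]
[-0.0048, 0.0009, 0, 0.085, 0]
[-0.0053, 0.0011, 0, 0.102, 0]
[-0.0058, 0.0013, 0, 0.119, 0]
[-0.0064, 0.0016, 0, 0.137, 0]
```

Emit:
carry_out(
  moves=[
    [-0.002, 0, 0, 0.01, 0],
    [-0.003, 0.0003, 0, 0.02, 0],
    [-0.004, 0.0006, 0, 0.04, 0],
    [-0.005, 0.001, 0, 0.07, 0],
    [-0.006, 0.0014, 0, 0.1, 0],
    [-0.007, 0.0018, 0, 0.12, 0],
    [-0.007, 0.0018, 0, 0.12, 0],
    [-0.007, 0.0018, 0, 0.12, 0],
  ],
)

```text
clock: 11.95
tcp_pos: [0.5576, 0.089, 0.2517]
orientation: [2.417, 2.007, -0.0]
contact_force: [0.1, 0.6, 0.2]
grip_width: 0.0002
gripper_force: 0.0
```

```bash
python3 chk.py 147
```

```text
t 11.95 tcp [0.5576 0.089  0.2517] -x ang -100.6 tilt z [ 0. -0. -1.] f [0.07 0.64 0.21] grip 0.0002 j7 -0.26
err vs plan [ 3.59855666e-01 -4.91719781e-02 -1.35585783e-05] 0.010147230917510797
[[260.6, 181.0], [266.6, 182.2], [270.9, 185.3], [272.3, 189.6], [270.4, 193.9], [265.5, 197.1], [259.0, 198.2]]
34 [263.7 197.6]
```

The post is now at setting 5. I'll back off, lift and check from above the button.

Emit:
carry_out(
  moves=[
    [0.004, 0, 0, 0, 0],
    [0.006, 0, 0, 0, 0],
    [0.006, 0, -0.02, 0, 0],
    [0.006, 0, -0.04, 0, 0],
    [0.006, 0, -0.06, 0, 0],
    [0.006, 0, -0.08, 0, 0],
    [0.006, 0, -0.1, 0, 0],
    [0.006, 0, -0.1, 0, 0],
  ],
)

```text
clock: 12.8
tcp_pos: [0.5597, 0.0952, 0.3544]
orientation: [2.416, 2.006, 0.008]
contact_force: [1.1, -0.1, 0.2]
grip_width: -0.0
gripper_force: 0.0
```

Emit:
carry_out(
  moves=[
    [-0.02, 0.003, 0, 0, 0],
    [-0.04, 0.006, 0, 0, 0],
    [-0.06, 0.01, 0, 0, 0],
    [-0.08, 0.014, 0, 0, 0],
    [-0.1, 0.017, 0, 0, 0],
    [-0.121, 0.0204, 0, 0, 0],
    [-0.121, 0.0204, 0, 0, 0],
    [-0.121, 0.0204, 0, 0, 0],
  ],
)

```text
clock: 13.6
tcp_pos: [0.5563, -0.0276, 0.351]
orientation: [-2.417, -2.005, 0.001]
contact_force: [0.2, -0.1, -0.7]
grip_width: 0.0001
gripper_force: 0.0
```

```bash
python3 - <<'E'
from h import *
state();c=r.calibration('wrist');im=r.grab_frame('wrist')[:,:,::-1];cv2.imwrite('pics/w3.png',im)
for z in(.075,.08,.085):print(z,proj(c,[[.5565,-.0277,z]])[0])
for q in blob(im,(22,150,150),(35,255,255))[:1]:
    p=back(c,q[1],.092)[:2];d=p-A;print('y',q[1],p,A0-np.degrees(np.arctan2(d[1],d[0])))
for q in blob(im,(50,100,60),(80,255,255))[:1]:print('g',q[0],q[1],back(c,q[1],.08),'diam',2*np.sqrt(q[0]/np.pi))
E
```

```text
t 13.6 tcp [ 0.5563 -0.0276  0.351 ] -x ang -100.6 tilt z [-0.001  0.    -1.   ] f [ 0.19 -0.09 -0.72] grip 0.0001 j7 -0.09
0.075 [279.27002998 212.80181953]
0.08 [279.25288827 214.59111352]
0.085 [279.23508009 216.44997539]
y [250.1  87.4] [0.5545077  0.07054701] 151.0513512267503
g 1079 [278.9 214. ] [ 0.5563096  -0.02714678  0.08      ] diam 37.06515167605875
```

View pics/w3.png

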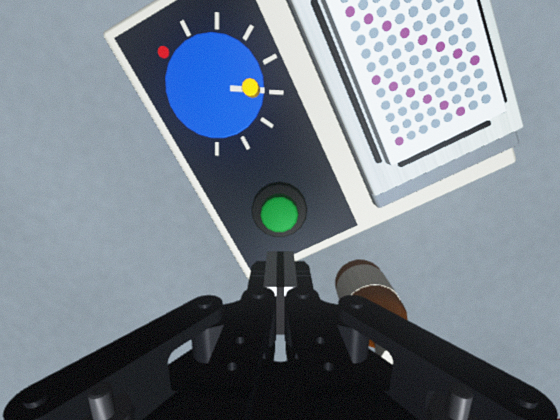

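The line and post at (250,87) point at the fifth tick (276,92), measured as 151°, so the dial is at 5. The tool is centred over the button (279,214). I'll descend.

Emit:
carry_out(
  moves=[
    [0, 0, 0.02, 0, 0],
    [0, 0, 0.04, 0, 0],
    [0, 0, 0.06, 0, 0],
    [0, 0, 0.075, 0, 0],
    [0, 0, 0.085, 0, 0],
    [0, 0, 0.09, 0, 0],
    [0, 0, 0.09, 0, 0],
    [0, 0, 0.09, 0, 0],
  ],
)

```text
clock: 14.45
tcp_pos: [0.5568, -0.0276, 0.2622]
orientation: [2.417, 2.007, 0.001]
contact_force: [0.0, 0.0, -0.6]
grip_width: 0.0001
gripper_force: 0.0
```

Emit:
carry_out(
  moves=[
    [0, 0, 0.001, 0, 0],
    [0, 0, 0.002, 0, 0],
    [0, 0, 0.003, 0, 0],
    [0, 0, 0.004, 0, 0],
    [0, 0, 0.005, 0, 0],
    [0, 0, 0.006, 0, 0],
    [0, 0, 0.006, 0, 0],
    [0, 0, 0.006, 0, 0],
  ],
)

```text
clock: 15.25
tcp_pos: [0.5565, -0.0278, 0.2557]
orientation: [-2.417, -2.007, 0.0]
contact_force: [-0.5, 0.5, 1.4]
grip_width: 0.0002
gripper_force: 0.0
```

Emit:
carry_out(
  moves=[
    [0, 0, 0.001, 0, 0],
    [0, 0, 0.002, 0, 0],
    [0, 0, 0.003, 0, 0],
    [0, 0, 0.003, 0, 0],
    [0, 0, 0.003, 0, 0],
    [0, 0, 0.003, 0, 0],
    [0, 0, 0.003, 0, 0],
    [0, 0, 0.003, 0, 0],
  ],
)

```text
clock: 16.05
tcp_pos: [0.5565, -0.0278, 0.2528]
orientation: [2.417, 2.007, 0.0]
contact_force: [-0.4, -0.2, 2.8]
grip_width: -0.0001
gripper_force: 1.5
```

Emit:
carry_out(
  moves=[
    [0, 0, 0.001, 0, 0],
    [0, 0, 0.002, 0, 0],
    [0, 0, 0.002, 0, 0],
    [0, 0, 0.002, 0, 0],
    [0, 0, 0.002, 0, 0],
    [0, 0, 0.002, 0, 0],
    [0, 0, 0.002, 0, 0],
    [0, 0, 0.002, 0, 0],
  ],
)

```text
clock: 16.85
tcp_pos: [0.5565, -0.0278, 0.2507]
orientation: [2.417, 2.007, 0.0]
contact_force: [-1.8, 1.3, 4.3]
grip_width: -0.0
gripper_force: 2.0
```

Emit:
carry_out(
  moves=[
    [0, 0, 0.0005, 0, 0],
    [0, 0, 0.001, 0, 0],
    [0, 0, 0.001, 0, 0],
    [0, 0, 0.001, 0, 0],
    [0, 0, 0.001, 0, 0],
    [0, 0, 0.001, 0, 0],
    [0, 0, 0.001, 0, 0],
    [0, 0, 0.001, 0, 0],
  ],
)

```text
clock: 17.65
tcp_pos: [0.5565, -0.0278, 0.2497]
orientation: [2.417, 2.007, 0.0]
contact_force: [-0.6, -0.3, 4.1]
grip_width: -0.0002
gripper_force: 2.3
```

Emit:
carry_out(
  moves=[
    [0, 0, 0.0005, 0, 0],
    [0, 0, 0.001, 0, 0],
    [0, 0, 0.001, 0, 0],
    [0, 0, 0.001, 0, 0],
    [0, 0, 0.001, 0, 0],
    [0, 0, 0.001, 0, 0],
    [0, 0, 0.001, 0, 0],
    [0, 0, 0.001, 0, 0],
  ],
)

```text
clock: 18.45
tcp_pos: [0.5566, -0.0279, 0.2494]
orientation: [-2.417, -2.006, -0.001]
contact_force: [-3.4, -0.1, 12.6]
grip_width: -0.0003
gripper_force: 6.0
```

The TCP stopped moving and the force rose to 12.6 N, so the button is on its bottom stop. Release and lift.

Emit:
carry_out(
  moves=[
    [0, 0, -0.003, 0, 0],
    [0, 0, -0.008, 0, 0],
    [0, 0, -0.02, 0, 0],
    [0, 0, -0.04, 0, 0],
    [0, 0, -0.06, 0, 0],
    [0, 0, -0.08, 0, 0],
    [0, 0, -0.1, 0, 0],
    [0, 0, -0.1, 0, 0],
  ],
)

```text
clock: 19.25
tcp_pos: [0.5572, -0.028, 0.3516]
orientation: [2.415, 2.005, 0.006]
contact_force: [0.7, -0.5, 0.5]
grip_width: 0.0001
gripper_force: 0.0
```

Emit:
carry_out(
  moves=[
    [0, 0, 0, 0, 0],
    [0, 0, 0, 0, 0],
    [0, 0, 0, 0, 0],
    [0, 0, 0, 0, 0],
    [0, 0, 0, 0, 0],
    [0, 0, 0, 0, 0],
    [0, 0, 0, 0, 0],
    [0, 0, 0, 0, 0],
  ],
)

```text
clock: 20.05
tcp_pos: [0.5565, -0.0278, 0.3487]
orientation: [2.417, 2.007, -0.0]
contact_force: [-0.0, -1.3, 0.7]
grip_width: 0.0002
gripper_force: 0.0
```

```bash
python3 - <<'E'
from h import *
state();c=r.calibration('wrist');im=r.grab_frame('wrist')[:,:,::-1]
for q in blob(im,(22,150,150),(35,255,255))[:1]:
    p=back(c,q[1],.092)[:2];d=p-A;print('y',q[1],p,A0-np.degrees(np.arctan2(d[1],d[0])))
for q in blob(im,(50,100,60),(80,255,255))[:1]:print('g',q[0],q[1])
E
```

```text
t 20.05 tcp [ 0.5565 -0.0278  0.3487] -x ang -100.6 tilt z [-0. -0. -1.] f [-0.04 -1.34  0.7 ] grip 0.0002 j7 -0.09
y [249.1  86.7] [0.55445218 0.07058997] 150.99771310799835
g 1101 [278.2 214.6]
```

The dial is still at 5 and the button is back up.

```bash
python3 -c "
from bench import r
print(r.hand_in())"
```

```text
the job is handed in; nothing more can be done
None
```

I pushed the dial click by click to setting 5 (last measured at about 151°), pressed the start button to its stop and released it, lifted the arm clear and handed in the job; no verdict came back.

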